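# Move the shoe-care set to the new rack in the same order

### The arm

A 6-joint arm with a two-finger parallel gripper is mounted at the origin on the work surface. World frame = base frame: x ahead of the robot, y to its left, z up, the work surface at z = 0. Lengths are in m, angles in rad, forces in N, time in s.
With the tool pointing down it reaches from about 0.35 to 0.925 m from the base axis. Payload 6.4 kg.
Tool frame: the origin (TCP) lies between the finger pads; the fingertips stand finger_overhang ahead of it and the grasp point (between the pads) lies 6 mm ahead of it (finger_overhang is the distance from the TCP to the fingertips, in m); z points along the fingers, y is the line along which they close (so a half turn about z gives the same grasp; the last joint's range is limited). The gripper opens to 85 mm and grips with 20 to 120 N. Pads are 22 mm wide; open, the fingers measure 114 mm over their backs; the gripper's body (76 mm by 85 mm) begins 54 mm behind the grasp point. The pads swing forward as they close: fully open they stand 13 mm farther back than shut.
Start: joints at [-1.348, 0.245, 1.558, -0, 1.339, -0.174], TCP at [0.251, -0.6, 0.256] pointing down, gripper open.
Joint ranges: [-3.13, 3.13], [-1.02, 2.26], [0.13, 2.54], [-0.95, 4.09], [0.21, 2.88], [-2.74, 2.74]. Speed limits (rad/s): [2.57, 2.57, 3.14, 3.14, 3.14, 3.14].

### API

Orientations are given as a rotation vector (axis times angle).
In Python, from rig import * gives the robot as it stands.
- The arm moves only by the tool move_arm, never from a script. Its argument "moves" is a list of rows, each a list of 3 entries, a list of its own where there are three numbers: the opening, from 0 (shut) to 1 (fully open), then the shift along the tool's x, y, z in a scale on which 1.0 is 750 mm, then the turn about the tool's z in parts of the range, where 1.0 means 360 degrees. A call has 1 to 10 rows; each row is the pose to reach, as a shift and turn from the pose commanded when the call began, along the tool's axes at that moment; what a row does not reach only later rows make up. A row lasts 1/12 s, in which the tool goes at most 41.7 mm and 7.16 degrees, less where a joint would pass 70% of its speed; a pose out of reach is approached as far as the arm can. No shift or turn number may pass 1 either way. A call with a gripper value outside its range is refused whole. The fingers move at their own pace and stop on an object; "newtons" is the grip in N (left out, the last holds). Time passes only in rows, so rows that repeat a pose let the fingers close. It gives the time, the measured TCP pose, the force, the opening and the grip force at its end, in the units of the state.
- sense(): the state, without advancing time (a new reading comes with each control period).
- get_image(name): name is "side" or "top" or "wrist"; returns the picture (400x640x3 uint8, red, green, blue); there is no depth.
- calibration(name): a dict with "mtx" (3x3 intrinsics, pixels), "distortion" ([k1, k2, p1, p2, k3] as OpenCV has them; the pictures are not rectified), "origin" and "rotation" of the camera in the world. Camera axes: x right, y up, looking along -z (the intrinsics and any distortion apply to the point x, -y, -z); pixel columns grow to the right and rows downward; lengths in m; the calibration is good to about 2 mm. A picture is of the moment at which its call begins: read the wrist's pose just before it. calibration takes no time and is no camera call; for the wrist camera it gives the pose at the moment of the call.
- sign_off(): hands the job in; it is judged then, once.
The state is a dict: "t": time; "q": joint angles; "qvel": joint speeds; "effort": joint torques, N m; "tcp_pos": TCP position; "ee_rot": TCP orientation; "force": force on the tool from outside, world axes, zero at the start; "ft_torque": the same for the moment, N m; "grip_width": opening from 0.0 (shut) to 1.0 (fully open); "grasp_force": force on a finger pad.
Only numpy, scipy, OpenCV 4.12 (cv2) and the standard library are available. Lean on these libraries where they do the work, as an engineer would, in place of code of your own. Each camera call takes 0.05 s, during which the arm holds its last target. There are 200 camera calls.

### The job

Move the four shoe-care things one by one from the full grey rack into the empty wooden rack beside it, one to a compartment and in the same left-to-right order in which they stand now. Keep them upright and set each down gently on the compartment floor, without dropping it. Leave the two polish tins, the shoe horn and the shoe brush where they lie.

Things in the scene. Friction and masses are not known exactly. Their poses are not given: they have to be found in the camera images.
- old_rack: Grey plastic rack, full at the start. Fixed tray, 85 (x) by 325 mm (y), walls 5 mm thick, 24 mm high; 4 compartments, 75 mm square inside, in a row along its y, centres at y = -120, -40, 40, 120 mm, x = 0; floor top 6 mm above the table. Origin: centre of underside. Its y is within 0.12 rad of world y. The racks stand end to end; which is on the left varies.
- new_rack: Brown wooden rack, empty at the start. Fixed tray, 85 (x) by 325 mm (y), walls 5 mm thick, 24 mm high; 4 compartments, 75 mm square inside, in a row along its y, centres at y = -120, -40, 40, 120 mm, x = 0; floor top 6 mm above the table. Origin: centre of underside. Its y is within 0.12 rad of world y. The racks stand end to end; which is on the left varies.
- spray_can: Aluminium spray can with a narrower white cap: body 45 mm diameter, 88 mm high; cap 35 mm diameter, 24 mm high; 112 mm in all, about 150 g. Upright; origin at the centre of its underside, z up. Stands in one of the four compartments of the old rack. 
- cream_jar: Squat amber glass jar with a steel lid: glass 48 mm diameter, 43 mm high; lid 49 mm diameter, 22 mm high; 65 mm in all, about 140 g. Upright; origin at the centre of its underside, z up. Stands in one of the four compartments of the old rack. 
- polish_bottle: Flat black bottle with a round grey cap: body 32 mm (its x) by 48 mm (its y) by 70 mm high; neck 20 mm diameter, 8 mm high; cap 28 mm diameter, 24 mm high, 102 mm in all; about 120 g. Its x lies within 0.25 rad of the rack's x. Upright; origin at the centre of its underside, z up. Stands in one of the four compartments of the old rack. 
- cedar_block: Turned block of pale bare cedar wood, like a fat pawn: foot 42 mm diameter, 45 mm high, tapering to a neck of 18 mm diameter at 56 to 62 mm, then a knob of 32 mm diameter from 68 mm to its flat top at 94 mm; about 100 g. Upright; origin at the centre of its underside, z up. Stands in one of the four compartments of the old rack. 
- wide_tin: Flat polish tin with a black lid, 72 mm diameter, 24 mm high, lying beyond the new rack (on the side away from the robot). Origin at the centre of its underside. Not to be moved.
- small_tin: Flat polish tin with a brass lid, 54 mm diameter, 20 mm high, lying beyond the old rack. Origin at the centre of its underside. Not to be moved.
- shoe_horn: Flat steel shoe horn with a wooden end, 190 mm long (its y, from -107 to 80 mm), 36 mm wide, up to 9 mm high, lying in front of the old rack (on the robot's side). Not to be moved.
- shoe_brush: Wooden shoe brush lying on its black bristles, 150 mm long (its y), 44 mm wide, 37 mm high, lying in front of the new rack. Origin at the centre of its underside. Not to be moved.

How it is judged:
By the outcome, as a careful person would: the job done as asked, in the order asked, and still so for the second after the job is handed in, with the robot touching nothing.
It also fails if it takes over 106 s, if anything falls off the work surface, if the arm or the gripper's body presses on something with over 40 N, if the wrist force passes 120 N, or if a joint passes its speed limit or range.

## Working session

There is one attempt and no reset: what is moved stays moved. The work goes in short steps, Python scripts to look and compute and a tool call to move; the robot and the scene stay as the last step left them, time stands still between calls to the robot, and variables do not carry over. Pictures are saved under pics/ and viewed, at most 14 in all, crops included, and the job is handed in when it is done.

Besides the shell and the picture viewer there is one more tool, called after "Emit:" as a command line: name --argument value ..., lists and objects as JSON in quotes. move_arm: Moves the arm, as the interface text tells. Its arguments: {"type":"object","properties":{"moves":{"type":"array","items":{"type":"array"}},"newtons":{"type":"number"}},"required":["moves"]}

```bash
mkdir -p pics; ls; python3 - <<'E'
from rig import *
import cv2,numpy as np
s=sense();print({k:(np.round(v,3) if not isinstance(v,dict) else v) for k,v in s.items()})
for n in("top","side"):
    cv2.imwrite(f"pics/{n}0.png",get_image(n)[:,:,::-1])
    c=calibration(n);print(n,c)
try: print(finger_overhang)
except Exception as e: print(e)
E
```

```text
pics
{'t': np.float64(0.0), 'q': array([-1.348,  0.246,  1.559, -0.   ,  1.339, -0.174]), 'qvel': array([-0.001,  0.001, -0.001, -0.001,  0.001, -0.001]), 'effort': array([-0.0000e+00, -4.2951e+01, -3.2612e+01, -0.0000e+00,  5.0000e-03,
       -0.0000e+00]), 'tcp_pos': array([ 0.251, -0.599,  0.255]), 'ee_rot': array([-3.078, -0.619,  0.   ]), 'force': array([-0.496,  0.18 , -0.147]), 'ft_torque': array([-0.002, -0.004, -0.009]), 'grasp_force': np.float64(0.0), 'grip_width': np.float64(1.005)}
top {'mtx': array([[433.01786568,   0.        , 324.10349901],
       [  0.        , 433.01786568, 200.17199717],
       [  0.        ,   0.        ,   1.        ]]), 'distortion': array([-0.0536596,  0.       ,  0.       ,  0.       ,  0.       ]), 'origin': array([ 0.4186931 , -0.01055315,  0.91290688]), 'rotation': array([ 0.09669478, -0.10369631, -1.54968886])}
side {'mtx': array([[418.29007118,   0.        , 321.43268828],
       [  0.        , 418.29007118, 197.73165231],
       [  0.        ,   0.        ,   1.        ]]), 'distortion': array([-0.10687462,  0.        ,  0.        ,  0.        ,  0.        ]), 'origin': array([ 0.48479762, -0.58559672,  0.5555851 ]), 'rotation': array([ 0.8357454 , -0.00295414, -0.06309618])}
0.025
```

View pics/top0.png

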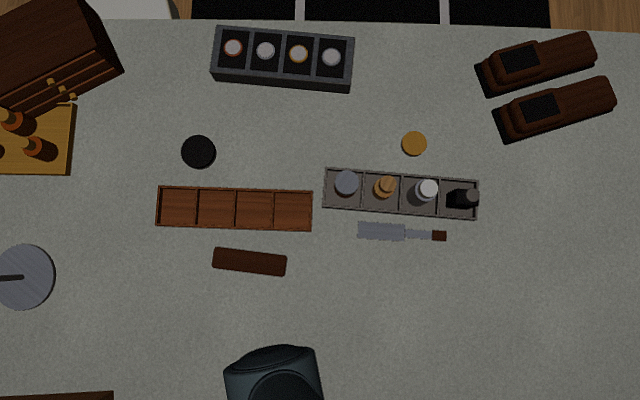

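View pics/side0.png

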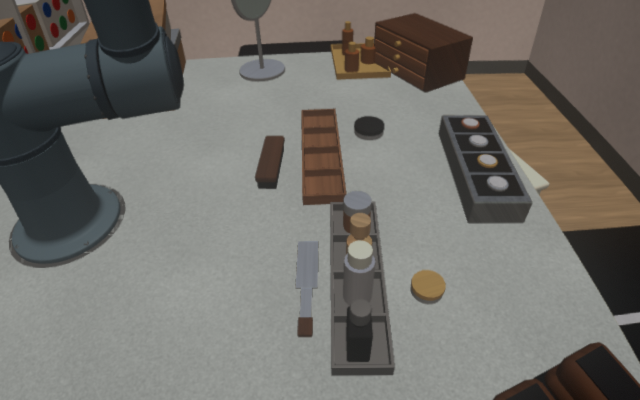

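The top view shows the brown rack at columns 157–312. The grey rack, at columns 322–480, holds from left to right the jar (345,183), cedar (384,187), spray can (427,190) and bottle (468,197). Next I enlarge the crops to measure.

```bash
cat > h.py <<'E'
from rig import *
import cv2,numpy as np
from scipy.spatial.transform import Rotation as R
def ray(c,px):
    p=cv2.undistortPoints(np.array(px,float).reshape(-1,1,2),c["mtx"],c["distortion"]).reshape(-1,2)
    d=np.c_[p[:,0],-p[:,1],-np.ones(len(p))]
    return R.from_rotvec(c["rotation"]).apply(d) if np.size(c["rotation"])==3 else d@np.array(c["rotation"]).T
def at(c,px,z):
    d=ray(c,px);o=np.array(c["origin"]);return o+d*((z-o[2])/d[:,2])[:,None]
def proj(c,P):
    P=np.array(P,float).reshape(-1,3);r=R.from_rotvec(c["rotation"]) if np.size(c["rotation"])==3 else R.from_matrix(c["rotation"])
    q=r.inv().apply(P-c["origin"])*[1,-1,-1]
    return cv2.projectPoints(q,np.zeros(3),np.zeros(3),c["mtx"],c["distortion"])[0].reshape(-1,2)
def gamma(i,g=.55): return (255*(i/255.)**g).astype(np.uint8)
E
python3 - <<'E'
import cv2,numpy as np
from h import gamma
i=gamma(cv2.imread("pics/top0.png"))
def crop(x,y,w,h,s):
    o=cv2.resize(i[y:y+h,x:x+w],None,fx=s,fy=s,interpolation=cv2.INTER_CUBIC)
    for k in range(0,w,10): cv2.line(o,(k*s,0),(k*s,8 if (x+k)%50 else 20),(0,255,255),1)
    for k in range(0,h,10): cv2.line(o,(0,k*s),(8 if (y+k)%50 else 20,k*s),(0,255,255),1)
    return o
cv2.imwrite("pics/c1.png",np.vstack([crop(150,180,160,55,5)[:, :800],crop(320,165,160,58,5)]))
E
```

```text
(no output)
```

View pics/c1.png

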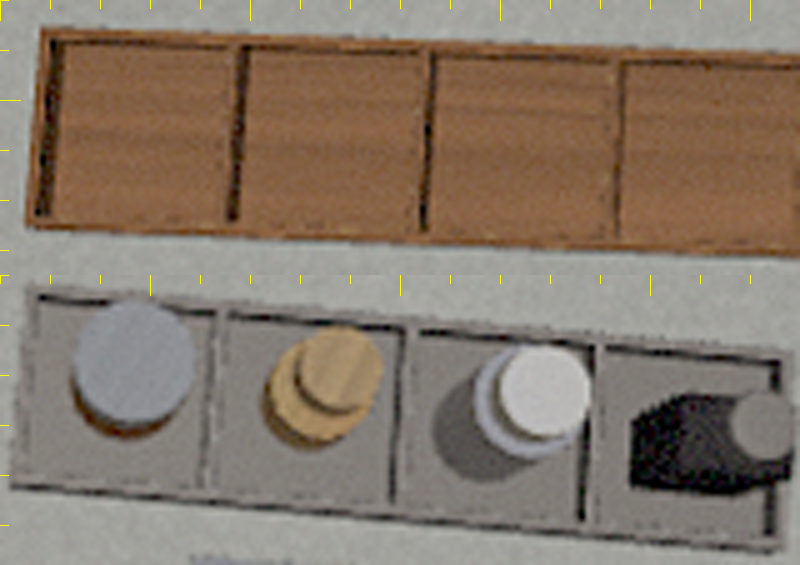

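```bash
cat > m.py <<'E'
from h import *
from scipy.optimize import least_squares
c=calibration("top")
u=lambda x,y,ox,oy:[(x+.5)/5-.5+ox,(y+.5)/5-.5+oy]
def rack(px,n):
    px=np.array(px)
    L=lambda p:np.c_[[[p[0]+a*np.cos(p[2])-b*np.sin(p[2]),p[1]+a*np.sin(p[2])+b*np.cos(p[2]),.024] for a,b in((.0425,.1625),(-.0425,.1625),(-.0425,-.1625),(.0425,-.1625))]]
    r=least_squares(lambda p:(proj(c,L(p))-px).ravel(),[.4,0,0],x_scale=[.1,.1,.1])
    print(n,r.x.round(4),r.fun.round(1));return r.x
def comp(p): return [np.round([p[0]-b*np.sin(p[2]),p[1]+b*np.cos(p[2])],4) for b in(.12,.04,-.04,-.12)]
N=rack([u(40,28,150,180),u(24,228,150,180),[311,230.8],[312.5,191]],"new")
O=rack([u(28,288,320,110),u(10,487,320,110),u(780,550,320,110),u(795,350,320,110)],"old")
print(comp(N));print(comp(O))
for n,x,y,z in(("jar",136,362,.071),("cedar",340,370,.1),("can",546,392,.118),("bot",764,425,.108)):
    print(n,at(c,[u(x,y,320,110)],z).round(4))
E
python3 m.py
```

```text
new [ 0.5133  0.1737 -0.017 ] [-0.1 -0.3 -0.3  0.3  0.1  0.6  0.2 -0.6]
old [ 0.5507 -0.1723 -0.0636] [-0.8 -0.4 -0.6  0.1  1.5  0.3 -0.1  0. ]
[array([0.5153, 0.2937]), array([0.514 , 0.2137]), array([0.5126, 0.1337]), array([0.5113, 0.0537])]
[array([ 0.5583, -0.0525]), array([ 0.5532, -0.1324]), array([ 0.5482, -0.2122]), array([ 0.5431, -0.292 ])]
jar [[ 0.564  -0.0574  0.071 ]]
cedar [[ 0.5574 -0.1336  0.1   ]]
can [[ 0.5476 -0.2081  0.118 ]]
bot [[ 0.5383 -0.2937  0.108 ]]
```

```bash
cat > go.py <<'E'
# usage: go.py x y z(TCP) yawdeg -> shift mm in tool axes, turn deg
import sys
from h import *
s=sense();r=R.from_rotvec(s["ee_rot"]);t=np.array([float(a) for a in sys.argv[1:4]])
y=r.apply([0,1,0]);a=np.degrees(np.arctan2(y[1],y[0]))
print("t %.1f"%s["t"],"pos",np.round(s["tcp_pos"],4),"yaw %.2f"%a,"tilt",r.apply([0,0,1]).round(3),"grip",round(float(s["grip_width"]),3),round(float(s["grasp_force"]),1))
print("shift",(r.inv().apply(t-s["tcp_pos"])*1000).round(1),"turn %.2f"%-(float(sys.argv[4])-a))
E
python3 go.py .556 -.12 .25 -3.6
```

```text
t 0.1 pos [ 0.2511 -0.599   0.2553] yaw -67.27 tilt [-0.     0.002 -1.   ] grip 0.999 0.0
shift [ 466.3 -324.     6. ] turn -63.67
```

Careful with the scale: shifts go in shares of 750 mm and turns go in shares of 360 degrees. That gives: 466 mm / 750 = 0.6213, -324 mm / 750 = -0.432, -63.6 degrees / 360 = -0.1767.

Emit:
move_arm --moves '[[1,[0.6213,-0.432,0.008],-0.1767],[1,[0.6213,-0.432,0.008],-0.1767],[1,[0.6213,-0.432,0.008],-0.1767],[1,[0.6213,-0.432,0.008],-0.1767],[1,[0.6213,-0.432,0.008],-0.1767],[1,[0.6213,-0.432,0.008],-0.1767],[1,[0.6213,-0.432,0.008],-0.1767],[1,[0.6213,-0.432,0.008],-0.1767],[1,[0.6213,-0.432,0.008],-0.1767],[1,[0.6213,-0.432,0.008],-0.1767]]'

```text
t: 0.93
tcp_pos: [0.4753, -0.2459, 0.2516]
ee_rot: [-2.287, -2.153, 0.0]
force: [1.0, -0.4, -0.6]
grip_width: 1.0
grasp_force: 0.0
```

```bash
python3 go.py .556 -.12 .25 -3.6
```

```text
t 0.9 pos [ 0.4753 -0.2459  0.2516] yaw -3.47 tilt [-0.  0. -1.] grip 1.0 0.0
shift [130.5  73.    1.6] turn 0.13
```

To row units: 130 mm / 750 = 0.1733, 73 mm / 750 = 0.0973.

Emit:
move_arm --moves '[[1,[0.1733,0.0973,0.0027],0],[1,[0.1733,0.0973,0.0027],0],[1,[0.1733,0.0973,0.0027],0],[1,[0.1733,0.0973,0.0027],0],[1,[0.1733,0.0973,0.0027],0],[1,[0.1733,0.0973,0.0027],0],[1,[0.1733,0.0973,0.0027],0]]'

```text
t: 1.52
tcp_pos: [0.5556, -0.1231, 0.2494]
ee_rot: [-2.291, -2.149, 0.001]
force: [0.3, -0.1, 0.0]
grip_width: 0.999
grasp_force: 0.0
```

```bash
python3 go.py .564 -.057 .061 -3.6; python3 - <<'E'
from h import *
c=calibration("wrist");i=get_image("wrist");np.save("pics/w1.npy",c,allow_pickle=True)
cv2.imwrite("pics/w1.png",gamma(i[:,:,::-1].copy()));print(c["origin"],c["rotation"])
E
```

```text
t 1.5 pos [ 0.5556 -0.1231  0.2494] yaw -3.67 tilt [-0.001  0.    -1.   ] grip 0.999 0.0
shift [ 66.5   4.4 188.4] turn -0.07
[ 0.56122664 -0.04604303  0.36629791] [-0.30468491  0.01055247 -0.06240276]
```

View pics/w1.png

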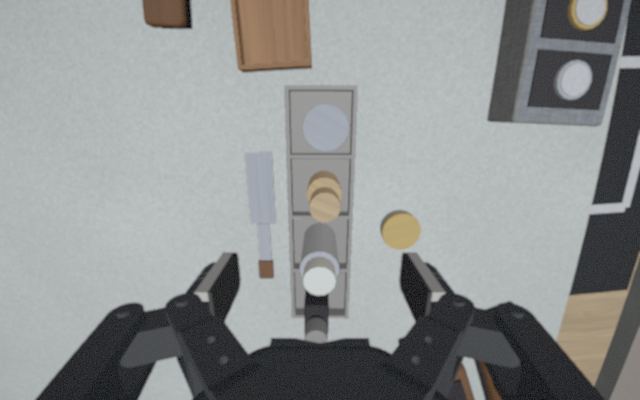

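The wrist view shows the jar lid at (326,128), the cedar top at (325,208) and the can cap at (319,281). I compare these with the top-camera estimates.

```bash
python3 - <<'E'
from h import *
c=np.load("pics/w1.npy",allow_pickle=True).item()
for n,x,y,z in(("jar",326,128,.071),("cedar",325,207.5,.1),("can",319.5,280.5,.118),("rackTL",285,86,.024),("rackTR",356,86,.024)): print(n,at(c,[[x,y]],z).round(4))
print(proj(c,[.564,-.0574,.071]),proj(c,[.5574,-.1336,.1]))
E
```

```text
jar [[ 0.5669 -0.0584  0.071 ]]
cedar [[ 0.561  -0.1351  0.1   ]]
can [[ 0.5508 -0.2082  0.118 ]]
rackTL [[ 0.5233 -0.0102  0.024 ]]
rackTR [[ 0.605  -0.0154  0.024 ]]
[[323.12889778 127.20983149]] [[321.41012442 206.33713361]]
```

```bash
python3 go.py .5655 -.058 .061 -3.6
```

```text
t 1.6 pos [ 0.5555 -0.1236  0.2496] yaw -3.72 tilt [-0.001  0.    -1.   ] grip 1.001 0.0
shift [ 66.1   5.9 188.6] turn -0.12
```

To row units: 188 mm / 750 = 0.2507, 183 mm / 750 = 0.244.

Emit:
move_arm --moves '[[1,[0.0533,0.008,0],0],[1,[0.088,0.008,0.0267],0],[1,[0.088,0.008,0.08],0],[1,[0.088,0.008,0.1333],0],[1,[0.088,0.008,0.1733],0],[1,[0.088,0.008,0.2067],0],[1,[0.088,0.008,0.2293],0],[1,[0.088,0.008,0.244],0],[1,[0.088,0.008,0.2507],0],[1,[0.088,0.008,0.2507],0]]' --newtons 30

```text
t: 2.4
tcp_pos: [0.5657, -0.0581, 0.0613]
ee_rot: [-2.292, -2.147, 0.001]
force: [-0.4, 0.5, -0.2]
grip_width: 1.002
grasp_force: 0.0
```

Emit:
move_arm --moves '[[0.6,[0,0,0],0],[0.5,[0,0,0],0],[0.45,[0,0,0],0],[0.4,[0,0,0],0],[0.4,[0,0,0],0],[0.4,[0,0,0],0],[0.4,[0,0,0],0],[0.4,[0,0,0],0]]'

```text
t: 3.07
tcp_pos: [0.5672, -0.0577, 0.0635]
ee_rot: [2.29, 2.148, 0.002]
force: [-1.6, -0.8, 6.6]
grip_width: 0.565
grasp_force: 31.2
```

```bash
python3 go.py .515 .294 .1 -1; python3 - <<'E'
from h import *
cv2.imwrite("pics/s1.png",gamma(get_image("side")[:,:,::-1])[100:400,150:550])
E
```

```text
t 3.1 pos [ 0.5672 -0.0577  0.0635] yaw -3.66 tilt [ 0.002 -0.001 -1.   ] grip 0.565 31.2
shift [347.7 -74.4 -37. ] turn -2.66
```

View pics/s1.png

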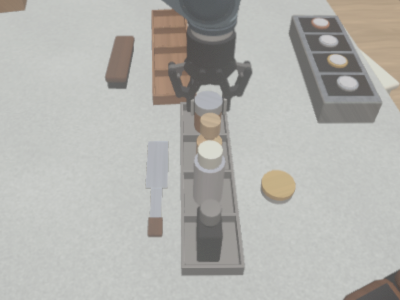

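To row units: 138 mm / 750 = 0.184, 110 mm / 750 = 0.1467, -1.5 degrees / 360 = -0.0042.

Emit:
move_arm --moves '[[0.4,[0,0,-0.0107],0],[0.4,[0,0,-0.0267],0],[0.4,[0,0,-0.0467],0],[0.4,[0,0,-0.0667],0],[0.4,[0.0133,-0.0027,-0.0733],0],[0.4,[0.04,-0.008,-0.0733],-0.0008],[0.4,[0.0733,-0.0147,-0.0733],-0.0017],[0.4,[0.1093,-0.0227,-0.0733],-0.0025],[0.4,[0.1467,-0.0307,-0.0733],-0.0033],[0.4,[0.184,-0.0387,-0.0733],-0.0042]]' --newtons 35

```text
t: 3.95
tcp_pos: [0.5452, 0.084, 0.117]
ee_rot: [-2.263, -2.179, -0.0]
force: [1.3, -1.0, -1.6]
grip_width: 0.558
grasp_force: 36.3
```

To row units: 208 mm / 750 = 0.2773, 200 mm / 750 = 0.2667, -1.2 degrees / 360 = -0.0033.

Emit:
move_arm --moves '[[0.4,[0.0373,-0.008,0],-0.0008],[0.4,[0.0747,-0.016,0],-0.0017],[0.4,[0.112,-0.024,0],-0.0022],[0.4,[0.1493,-0.032,0],-0.0028],[0.4,[0.1867,-0.04,0],-0.0033],[0.4,[0.22,-0.0453,0],-0.0033],[0.4,[0.2467,-0.0507,0],-0.0033],[0.4,[0.2667,-0.0547,0],-0.0033],[0.4,[0.2773,-0.056,0],-0.0033],[0.4,[0.2773,-0.056,0],-0.0033]]'

```text
t: 4.78
tcp_pos: [0.5111, 0.2932, 0.1169]
ee_rot: [-2.237, -2.205, -0.0]
force: [0.3, 0.5, -1.7]
grip_width: 0.565
grasp_force: 36.3
```

```bash
python3 go.py .518 .2925 .0635 -1;  python3 - <<'E'
from h import *
c=calibration("wrist");i=get_image("wrist");np.save("pics/w2.npy",c,allow_pickle=True)
cv2.imwrite("pics/w2.png",gamma(i[:,:,::-1].copy()))
E
```

```text
t 4.8 pos [0.5111 0.2932 0.1169] yaw -0.83 tilt [-0.  0. -1.] grip 0.565 36.3
shift [-0.6  6.9 53.4] turn 0.17
```

View pics/w2.png

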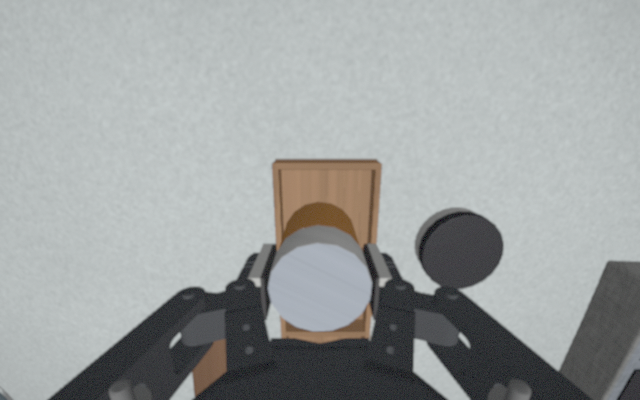

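The jar is held upright. The far corners of the new rack are at (273,160) and (381,160), so I can locate the rack from those.

```bash
python3 - <<'E'
from h import *
c=np.load("pics/w2.npy",allow_pickle=True).item()
A=at(c,[[273,160],[381,160]],.024);print(A.round(4),np.linalg.norm(A[0]-A[1]))
m=A.mean(0);y=-.017;print(m[:2]-.0425*np.array([-np.sin(y),np.cos(y)]))
E
```

```text
[[0.4771 0.3389 0.024 ]
 [0.5591 0.3378 0.024 ]] 0.0820128992854743
[0.51738402 0.2958823 ]
```

To row units: 51 mm / 750 = 0.068, 50 mm / 750 = 0.0667.

Emit:
move_arm --moves '[[0.4,[0.0013,0.008,0.0133],0],[0.4,[0.0013,0.008,0.032],0],[0.4,[0.0013,0.008,0.048],0],[0.4,[0.0013,0.008,0.0573],0],[0.4,[0.0013,0.008,0.0613],0],[0.4,[0.0013,0.008,0.064],0],[0.4,[0.0013,0.008,0.0653],0],[0.4,[0.0013,0.008,0.0667],0],[0.4,[0.0013,0.008,0.068],0],[0.4,[0.0013,0.008,0.068],0]]'

```text
t: 5.67
tcp_pos: [0.5182, 0.2926, 0.0662]
ee_rot: [2.24, 2.203, 0.001]
force: [-0.7, 0.0, 0.1]
grip_width: 0.567
grasp_force: 36.3
```

To row units: 0.5 mm / 750 = 0.0007.

Emit:
move_arm --moves '[[0.4,[0,0,0.0007],0],[0.4,[0,0,0.0007],0]]'

```text
t: 5.83
tcp_pos: [0.5181, 0.2926, 0.0656]
ee_rot: [2.24, 2.203, 0.001]
force: [0.3, 0.2, -1.0]
grip_width: 0.564
grasp_force: 36.3
```

To row units: 0.5 mm / 750 = 0.0007.

Emit:
move_arm --moves '[[0.4,[0,0,0.0007],0],[0.4,[0,0,0.0007],0]]'

```text
t: 6.0
tcp_pos: [0.518, 0.2926, 0.0649]
ee_rot: [2.24, 2.203, 0.0]
force: [-0.1, 0.1, -1.2]
grip_width: 0.564
grasp_force: 36.3
```

Not in contact yet. I keep lowering slowly.

To row units: 1 mm / 750 = 0.0013, 0.5 mm / 750 = 0.0007.

Emit:
move_arm --moves '[[0.4,[0,0,0.0007],0],[0.4,[0,0,0.0013],0],[0.4,[0,0,0.0013],0]]'

```text
t: 6.25
tcp_pos: [0.5178, 0.2925, 0.0638]
ee_rot: [-2.24, -2.203, 0.0]
force: [0.2, -0.2, -1.7]
grip_width: 0.562
grasp_force: 36.3
```

To row units: 0.5 mm / 750 = 0.0007.

Emit:
move_arm --moves '[[0.4,[0,0,0.0007],0],[0.4,[0,0,0.0007],0],[0.4,[0,0,0.0007],0]]'

```text
t: 6.5
tcp_pos: [0.518, 0.2926, 0.0636]
ee_rot: [2.24, 2.203, 0.0]
force: [-0.4, -0.8, 1.0]
grip_width: 0.561
grasp_force: 36.5
```

To row units: 0.5 mm / 750 = 0.0007.

Emit:
move_arm --moves '[[0.4,[0,0,0.0007],0],[0.4,[0,0,0.0007],0],[0.4,[0,0,0.0007],0]]'

```text
t: 6.75
tcp_pos: [0.5181, 0.2926, 0.0636]
ee_rot: [-2.24, -2.203, -0.0]
force: [-2.9, -1.4, 5.5]
grip_width: 0.565
grasp_force: 36.9
```

To row units: -105 mm / 750 = -0.14, -80 mm / 750 = -0.1067.

Emit:
move_arm --moves '[[0.62,[0,0,0],0],[0.68,[0,0,0],0],[0.8,[0,0,0],0],[0.9,[0,0,0],0],[1,[0,0,0],0],[1,[0,0,0],0],[1,[0,0,-0.0133],0],[1,[0,0,-0.0533],0],[1,[0,0,-0.1067],0],[1,[0,0,-0.14],0]]'

```text
t: 7.58
tcp_pos: [0.519, 0.2929, 0.1719]
ee_rot: [2.239, 2.202, 0.005]
force: [1.5, 1.0, 0.9]
grip_width: 0.999
grasp_force: 0.0
```

```bash
python3 go.py .5605 -.1345 .166 -3.6
```

```text
t 7.6 pos [0.519  0.2929 0.1719] yaw -0.96 tilt [ 0.004  0.001 -1.   ] grip 0.999 0.0
shift [-426.7   48.7    5.5] turn 2.64
```

To row units: -400 mm / 750 = -0.5333, -360 mm / 750 = -0.48, 1.5 degrees / 360 = 0.0042.

Emit:
move_arm --moves '[[1,[-0.0533,0.0067,0.0067],0],[1,[-0.1067,0.0133,0.0067],0.0014],[1,[-0.16,0.0187,0.0067],0.0028],[1,[-0.2133,0.0253,0.0067],0.0042],[1,[-0.2667,0.032,0.0067],0.0056],[1,[-0.32,0.0373,0.0067],0.0072],[1,[-0.3733,0.0427,0.0067],0.0072],[1,[-0.4267,0.0493,0.0067],0.0072],[1,[-0.48,0.056,0.0067],0.0072],[1,[-0.5333,0.0613,0.0067],0.0072]]'

```text
t: 8.42
tcp_pos: [0.5573, -0.1103, 0.164]
ee_rot: [2.289, 2.15, 0.001]
force: [0.3, -0.7, -0.4]
grip_width: 0.999
grasp_force: 0.0
```

To row units: -26 mm / 750 = -0.0347, 3 mm / 750 = 0.004.

Emit:
move_arm --moves '[[1,[-0.0347,0.004,0],0],[1,[-0.0347,0.004,0],0],[1,[-0.0347,0.004,0],0],[1,[-0.0347,0.004,0],0]]'

```text
t: 8.75
tcp_pos: [0.5585, -0.1337, 0.1632]
ee_rot: [-2.289, -2.151, -0.0]
force: [0.1, 0.4, -0.4]
grip_width: 0.997
grasp_force: 0.0
```

```bash
python3 go.py .5605 -.1345 .093 -3.6
```

```text
t 8.8 pos [ 0.5585 -0.1337  0.1632] yaw -3.56 tilt [ 0.  0. -1.] grip 0.997 0.0
shift [-0.7  2.1 70.2] turn 0.04
```

To row units: 70 mm / 750 = 0.0933, 62 mm / 750 = 0.0827.

Emit:
move_arm --moves '[[1,[-0.0007,0.0027,0.0267],0],[1,[-0.0007,0.0027,0.06],0],[1,[-0.0007,0.0027,0.0827],0],[1,[-0.0007,0.0027,0.0933],0],[1,[-0.0007,0.0027,0.0933],0],[1,[-0.0007,0.0027,0.0933],0]]' --newtons 30

```text
t: 9.25
tcp_pos: [0.5608, -0.1341, 0.0933]
ee_rot: [2.288, 2.153, 0.0]
force: [-0.0, 0.1, 0.8]
grip_width: 0.999
grasp_force: 0.0
```

Emit:
move_arm --moves '[[0.5,[0,0,0],0],[0.4,[0,0,0],0],[0.3,[0,0,0],0],[0.25,[0,0,0],0],[0.25,[0,0,0],0],[0.25,[0,0,0],0],[0.25,[0,0,0],0],[0.25,[0,0,0],0],[0.25,[0,0,0],0]]'

```text
t: 10.0
tcp_pos: [0.5609, -0.1352, 0.0936]
ee_rot: [2.289, 2.151, 0.0]
force: [-2.3, 0.3, 5.8]
grip_width: 0.363
grasp_force: 30.4
```

```bash
python3 go.py .516 .2135 .145 -1; python3 - <<'E'
from h import *
s=gamma(get_image("side")[:,:,::-1])[80:300,230:480]
w=gamma(get_image("wrist")[:,:,::-1])[150:370,180:480]
cv2.imwrite("pics/m3.png",cv2.resize(np.hstack([s,w]),None,fx=1.4,fy=1.4))
E
```

```text
t 10.0 pos [ 0.5609 -0.1352  0.0936] yaw -3.57 tilt [ 0.001 -0.    -1.   ] grip 0.363 30.4
shift [345.2 -66.5 -51.5] turn -2.57
```

View pics/m3.png

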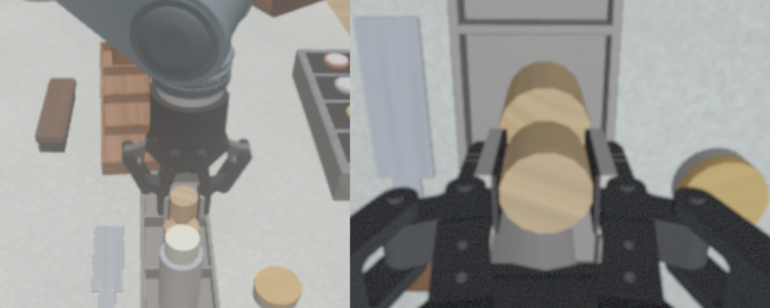

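To row units: 138 mm / 750 = 0.184, 110 mm / 750 = 0.1467.

Emit:
move_arm --moves '[[0.25,[0,0,-0.0107],0],[0.25,[0,0,-0.0267],0],[0.25,[0,0,-0.0467],0],[0.25,[0,0,-0.0667],0],[0.25,[0.0133,-0.0027,-0.0733],0],[0.25,[0.04,-0.008,-0.0733],0],[0.25,[0.0733,-0.0147,-0.0733],0],[0.25,[0.1093,-0.0213,-0.0733],0],[0.25,[0.1467,-0.028,-0.0733],0],[0.25,[0.184,-0.036,-0.0733],0]]' --newtons 35

```text
t: 10.93
tcp_pos: [0.5415, 0.0062, 0.148]
ee_rot: [-2.29, -2.151, -0.0]
force: [0.7, 0.3, -0.0]
grip_width: 0.364
grasp_force: 34.8
```

To row units: 207 mm / 750 = 0.276, 200 mm / 750 = 0.2667, -2.6 degrees / 360 = -0.0072.

Emit:
move_arm --moves '[[0.25,[0.0373,-0.0067,0],-0.0008],[0.25,[0.0747,-0.0147,0],-0.0017],[0.25,[0.112,-0.0213,0],-0.0025],[0.25,[0.1493,-0.028,0],-0.0033],[0.25,[0.1867,-0.036,0],-0.0044],[0.25,[0.22,-0.0427,0],-0.0056],[0.25,[0.2467,-0.048,0],-0.0072],[0.25,[0.2667,-0.052,0],-0.0072],[0.25,[0.276,-0.0533,0],-0.0072],[0.25,[0.276,-0.0533,0],-0.0072]]'

```text
t: 11.77
tcp_pos: [0.5144, 0.215, 0.1478]
ee_rot: [-2.237, -2.205, 0.0]
force: [-0.7, -0.1, 0.5]
grip_width: 0.361
grasp_force: 34.8
```

```bash
python3 go.py .516 .2145 .0936 -1
```

```text
t 11.8 pos [0.5144 0.215  0.1478] yaw -0.84 tilt [-0.  0. -1.] grip 0.361 34.8
shift [-0.5  1.6 54.2] turn 0.16
```

To row units: 53 mm / 750 = 0.0707, 52.5 mm / 750 = 0.07.

Emit:
move_arm --moves '[[0.25,[0,0.002,0.0133],0],[0.25,[0,0.002,0.032],0],[0.25,[0,0.002,0.048],0],[0.25,[0,0.002,0.0587],0],[0.25,[0,0.002,0.0653],0],[0.25,[0,0.002,0.068],0],[0.25,[0,0.002,0.0693],0],[0.25,[0,0.002,0.07],0],[0.25,[0,0.002,0.0707],0],[0.25,[0,0.002,0.0707],0]]'

```text
t: 12.6
tcp_pos: [0.517, 0.2136, 0.0954]
ee_rot: [2.24, 2.202, 0.001]
force: [-0.2, 1.0, -0.1]
grip_width: 0.36
grasp_force: 34.8
```

Emit:
move_arm --moves '[[0.25,[0,0,0.0007],0],[0.25,[0,0,0.0013],0],[0.25,[0,0,0.0013],0],[0.25,[0,0,0.0013],0]]'

```text
t: 12.93
tcp_pos: [0.5166, 0.2136, 0.0939]
ee_rot: [2.24, 2.203, 0.0]
force: [0.2, -0.6, -1.5]
grip_width: 0.363
grasp_force: 34.8
```

To row units: 0.5 mm / 750 = 0.0007.

Emit:
move_arm --moves '[[0.25,[0,0,0.0007],0],[0.25,[0,0,0.0007],0],[0.25,[0,0,0.0007],0]]'

```text
t: 13.18
tcp_pos: [0.5168, 0.2136, 0.0937]
ee_rot: [2.24, 2.203, 0.0]
force: [-0.7, -0.7, 1.1]
grip_width: 0.362
grasp_force: 35.0
```

To row units: -90 mm / 750 = -0.12, -65 mm / 750 = -0.0867.

Emit:
move_arm --moves '[[0.4,[0,0,0.0004],0],[0.5,[0,0,0.0004],0],[0.7,[0,0,0.0004],0],[0.9,[0,0,0.0004],0],[1,[0,0,0.0004],0],[1,[0,0,0.0004],0],[1,[0,0,-0.02],0],[1,[0,0,-0.0533],0],[1,[0,0,-0.0867],0],[1,[0,0,-0.12],0]]'

```text
t: 14.02
tcp_pos: [0.5163, 0.2135, 0.1842]
ee_rot: [-2.24, -2.202, 0.001]
force: [0.5, 0.4, -0.9]
grip_width: 1.0
grasp_force: 0.0
```

```bash
python3 go.py .5505 -.2082 .185 -3.6
```

```text
t 14.0 pos [0.5163 0.2135 0.1842] yaw -0.97 tilt [-0.001 -0.    -1.   ] grip 1.0 0.0
shift [-421.    41.3   -0.8] turn 2.63
```

To row units: -395 mm / 750 = -0.5267, -360 mm / 750 = -0.48, 2.6 degrees / 360 = 0.0072.

Emit:
move_arm --moves '[[1,[-0.0533,0.0053,-0.0013],0],[1,[-0.1067,0.0107,-0.0013],0.0014],[1,[-0.16,0.016,-0.0013],0.0028],[1,[-0.2133,0.0213,-0.0013],0.0042],[1,[-0.2667,0.0267,-0.0013],0.0056],[1,[-0.32,0.032,-0.0013],0.0072],[1,[-0.3733,0.0373,-0.0013],0.0072],[1,[-0.4267,0.0427,-0.0013],0.0072],[1,[-0.48,0.048,-0.0013],0.0072],[1,[-0.5267,0.052,-0.0013],0.0072]]'

```text
t: 14.85
tcp_pos: [0.5488, -0.1847, 0.1846]
ee_rot: [2.29, 2.15, 0.0]
force: [0.4, -0.1, -0.3]
grip_width: 1.003
grasp_force: 0.0
```

To row units: -26 mm / 750 = -0.0347, 3 mm / 750 = 0.004.

Emit:
move_arm --moves '[[1,[-0.0347,0.004,0],0],[1,[-0.0347,0.004,0],0],[1,[-0.0347,0.004,0],0],[1,[-0.0347,0.004,0],0]]'

```text
t: 15.18
tcp_pos: [0.5501, -0.2076, 0.1841]
ee_rot: [-2.289, -2.151, -0.0]
force: [0.3, 0.6, -0.6]
grip_width: 0.999
grasp_force: 0.0
```

```bash
python3 go.py .5505 -.2082 .078 -3.6; python3 - <<'E'
from h import *
c=calibration("wrist");np.save("pics/w4.npy",c,allow_pickle=True)
w=gamma(get_image("wrist")[:,:,::-1])
t=gamma(get_image("top")[:,:,::-1])[160:240,150:490]
cv2.imwrite("pics/m4.png",np.vstack([w,cv2.resize(t,(640,150))]))
E
```

```text
t 15.2 pos [ 0.5501 -0.2076  0.1841] yaw -3.56 tilt [-0.001  0.001 -1.   ] grip 0.999 0.0
shift [ -0.7   0.5 106.1] turn 0.04
```

View pics/m4.png

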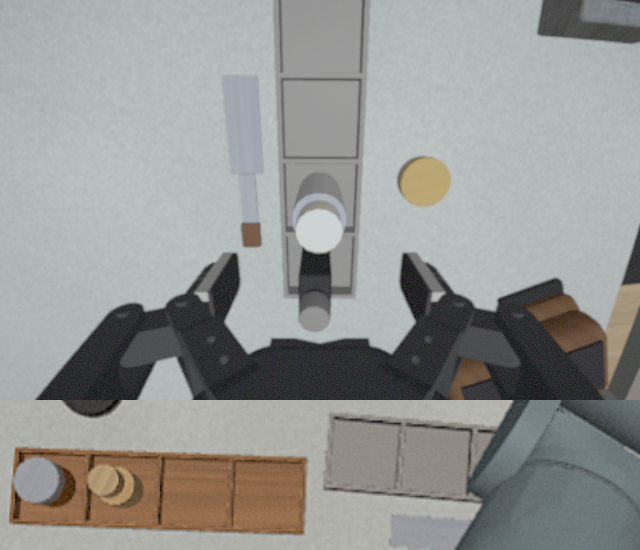

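Both placed items stand in compartments 1 and 2. The can cap is at (320,230) and the bottle cap is near (315,317).

```bash
python3 - <<'E'
from h import *
c=np.load("pics/w4.npy",allow_pickle=True).item()
for n,x,y,z in(("can",319.5,230,.118),("bot",315,316,.108)): print(n,at(c,[[x,y]],z).round(4))
E
```

```text
can [[ 0.5507 -0.2083  0.118 ]]
bot [[ 0.5418 -0.291   0.108 ]]
```

To row units: 106 mm / 750 = 0.1413, 101 mm / 750 = 0.1347.

Emit:
move_arm --moves '[[1,[-0.0013,0.0007,0.0267],0],[1,[-0.0013,0.0007,0.06],0],[1,[-0.0013,0.0007,0.0933],0],[1,[-0.0013,0.0007,0.12],0],[1,[-0.0013,0.0007,0.1347],0],[1,[-0.0013,0.0007,0.1413],0],[1,[-0.0013,0.0007,0.1413],0],[1,[-0.0013,0.0007,0.1413],0]]' --newtons 30

```text
t: 15.95
tcp_pos: [0.5515, -0.2092, 0.0794]
ee_rot: [2.288, 2.151, 0.001]
force: [0.6, -0.7, 0.9]
grip_width: 1.0
grasp_force: 0.0
```

Emit:
move_arm --moves '[[0.6,[0,0,0],0],[0.5,[0,0,0],0],[0.45,[0,0,0],0],[0.4,[0,0,0],0],[0.4,[0,0,0],0],[0.4,[0,0,0],0],[0.4,[0,0,0],0],[0.4,[0,0,0],0]]'

```text
t: 16.62
tcp_pos: [0.5512, -0.2096, 0.0794]
ee_rot: [2.289, 2.15, 0.0]
force: [-0.7, 1.0, 6.1]
grip_width: 0.522
grasp_force: 31.7
```

```bash
python3 go.py .515 .1345 .133 -3.6
```

```text
t 16.6 pos [ 0.5512 -0.2096  0.0794] yaw -3.57 tilt [ 0.001 -0.001 -1.   ] grip 0.522 31.7
shift [341.2 -57.5 -53.9] turn 0.03
```

To row units: 138 mm / 750 = 0.184, 110 mm / 750 = 0.1467.

Emit:
move_arm --moves '[[0.4,[0,0,-0.0107],0],[0.4,[0,0,-0.0267],0],[0.4,[0,0,-0.0467],0],[0.4,[0,0,-0.0667],0],[0.4,[0.0133,-0.0027,-0.0733],0],[0.4,[0.04,-0.0067,-0.0733],0],[0.4,[0.0733,-0.012,-0.0733],0],[0.4,[0.1093,-0.0187,-0.0733],0],[0.4,[0.1467,-0.0253,-0.0733],0],[0.4,[0.184,-0.032,-0.0733],0]]' --newtons 40

```text
t: 17.45
tcp_pos: [0.5346, -0.0682, 0.1333]
ee_rot: [-2.289, -2.151, -0.0]
force: [0.1, -0.1, -0.9]
grip_width: 0.519
grasp_force: 40.8
```

To row units: 203 mm / 750 = 0.2707, 198 mm / 750 = 0.264, -2.6 degrees / 360 = -0.0072.

Emit:
move_arm --moves '[[0.4,[0.0373,-0.0067,0],-0.0008],[0.4,[0.0747,-0.0133,0],-0.0017],[0.4,[0.112,-0.0187,0],-0.0025],[0.4,[0.1493,-0.0253,0],-0.0033],[0.4,[0.1867,-0.0307,0],-0.0044],[0.4,[0.22,-0.036,0],-0.0056],[0.4,[0.2467,-0.04,0],-0.0072],[0.4,[0.264,-0.044,0],-0.0072],[0.4,[0.2707,-0.0453,0],-0.0072],[0.4,[0.2707,-0.0453,0],-0.0072]]'

```text
t: 18.28
tcp_pos: [0.5133, 0.1359, 0.1333]
ee_rot: [-2.238, -2.205, 0.0]
force: [-0.3, -0.1, -0.7]
grip_width: 0.518
grasp_force: 40.8
```

```bash
python3 go.py .515 .1345 .0794 -1
```

```text
t 18.3 pos [0.5133 0.1359 0.1333] yaw -0.85 tilt [-0.  0. -1.] grip 0.518 40.8
shift [-1.4  1.7 53.9] turn 0.15
```

To row units: 53 mm / 750 = 0.0707, 52.5 mm / 750 = 0.07.

Emit:
move_arm --moves '[[0.4,[-0.0013,0.002,0.0133],0],[0.4,[-0.0013,0.002,0.032],0],[0.4,[-0.0013,0.002,0.048],0],[0.4,[-0.0013,0.002,0.0587],0],[0.4,[-0.0013,0.002,0.0653],0],[0.4,[-0.0013,0.002,0.068],0],[0.4,[-0.0013,0.002,0.0693],0],[0.4,[-0.0013,0.002,0.07],0],[0.4,[-0.0013,0.002,0.0707],0],[0.4,[-0.0013,0.002,0.0707],0]]'

```text
t: 19.12
tcp_pos: [0.516, 0.1337, 0.0809]
ee_rot: [2.24, 2.202, 0.001]
force: [-0.2, -0.3, -1.0]
grip_width: 0.519
grasp_force: 40.8
```

Emit:
move_arm --moves '[[0.4,[0,0,0.0007],0],[0.4,[0,0,0.0013],0],[0.4,[0,0,0.0013],0],[0.4,[0,0,0.0013],0]]'

```text
t: 19.45
tcp_pos: [0.5157, 0.1337, 0.0795]
ee_rot: [2.24, 2.203, 0.0]
force: [-0.3, -0.3, -1.7]
grip_width: 0.517
grasp_force: 40.8
```

To row units: 0.5 mm / 750 = 0.0007.

Emit:
move_arm --moves '[[0.4,[0,0,0.0007],0],[0.4,[0,0,0.0007],0],[0.4,[0,0,0.0007],0]]'

```text
t: 19.7
tcp_pos: [0.5157, 0.1337, 0.0794]
ee_rot: [2.24, 2.203, 0.0]
force: [-3.4, -0.7, 5.3]
grip_width: 0.519
grasp_force: 41.3
```

Contact. Now release, retreat, and go to the bottle.

To row units: -105 mm / 750 = -0.14, -75 mm / 750 = -0.1.

Emit:
move_arm --moves '[[0.57,[0,0,0],0],[0.65,[0,0,0],0],[0.8,[0,0,0],0],[0.9,[0,0,0],0],[1,[0,0,0],0],[1,[0,0,0],0],[1,[0,0,-0.02],0],[1,[0,0,-0.0533],0],[1,[0,0,-0.1],0],[1,[0,0,-0.14],0]]'

```text
t: 20.53
tcp_pos: [0.5153, 0.1337, 0.1851]
ee_rot: [-2.24, -2.202, 0.001]
force: [1.4, -0.0, 0.1]
grip_width: 1.0
grasp_force: 0.0
```

```bash
python3 go.py .5418 -.270 .185 -3.6
```

```text
t 20.5 pos [0.5153 0.1337 0.1851] yaw -0.97 tilt [-0.001  0.    -1.   ] grip 1.0 0.0
shift [-4.032e+02  3.330e+01  1.000e-01] turn 2.63
```

To row units: -398 mm / 750 = -0.5307, -360 mm / 750 = -0.48, 2.6 degrees / 360 = 0.0072.

Emit:
move_arm --moves '[[1,[-0.0533,0.0053,0],0],[1,[-0.1067,0.0093,0],0.0014],[1,[-0.16,0.0133,0],0.0028],[1,[-0.2133,0.0173,0],0.0042],[1,[-0.2667,0.0213,0],0.0056],[1,[-0.32,0.0267,0],0.0072],[1,[-0.3733,0.0307,0],0.0072],[1,[-0.4267,0.0347,0],0.0072],[1,[-0.48,0.04,0],0.0072],[1,[-0.5307,0.044,0],0.0072]]'

```text
t: 21.37
tcp_pos: [0.5417, -0.2671, 0.1839]
ee_rot: [2.29, 2.15, 0.0]
force: [-0.1, -0.3, 0.0]
grip_width: 0.999
grasp_force: 0.0
```

To row units: -26 mm / 750 = -0.0347, 3 mm / 750 = 0.004.

Emit:
move_arm --moves '[[1,[-0.0347,0.004,0],0],[1,[-0.0347,0.004,0],0],[1,[-0.0347,0.004,0],0],[1,[-0.0347,0.004,0],0]]'

```text
t: 21.7
tcp_pos: [0.5431, -0.2902, 0.1835]
ee_rot: [-2.288, -2.151, -0.0]
force: [-0.0, 0.3, 0.5]
grip_width: 0.997
grasp_force: 0.0
```

```bash
python3 go.py .5418 -.291 .068 -3.6; python3 - <<'E'
from h import *
c=calibration("wrist");np.save("pics/w5.npy",c,allow_pickle=True)
w=gamma(get_image("wrist")[:,:,::-1],.4)
cv2.imwrite("pics/w5.png",cv2.resize(w[130:330,220:420],None,fx=3,fy=3,interpolation=cv2.INTER_CUBIC))
E
```

```text
t 21.7 pos [ 0.5431 -0.2902  0.1835] yaw -3.55 tilt [-0.001  0.001 -1.   ] grip 0.997 0.0
shift [ -1.   -1.1 115.5] turn 0.05
```

View pics/w5.png

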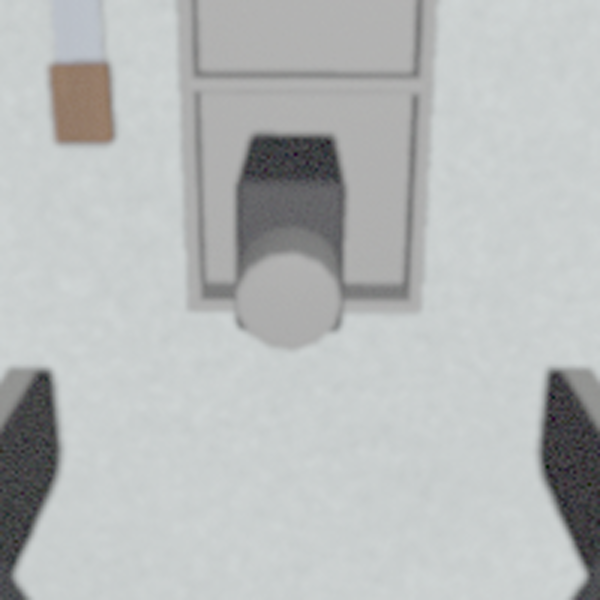

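The bottle cap is at pixel (316,230), and the body is within about 2° of the tool's alignment.

```bash
python3 - <<'E'
from h import *
c=np.load("pics/w5.npy",allow_pickle=True).item()
print(at(c,[[316,229.8]],.108), at(c,[[220+238/3-.3,130+187/3],[220+344/3-.3,130+183/3]],.076))
E
python3 go.py .5418 -.291 .067 -1.6
```

```text
[[ 0.54076217 -0.29462026  0.108     ]] [[ 0.5274609  -0.2733411   0.076     ]
 [ 0.55712188 -0.27399178  0.076     ]]
t 21.8 pos [ 0.5431 -0.2897  0.1835] yaw -3.51 tilt [-0.001  0.001 -1.   ] grip 0.997 0.0
shift [ -1.4  -1.2 116.5] turn -1.91
```

To row units: 116 mm / 750 = 0.1547, -1.5 mm / 750 = -0.002, -2 degrees / 360 = -0.0056.

Emit:
move_arm --moves '[[1,[-0.008,-0.002,0.0267],-0.0056],[1,[-0.008,-0.002,0.0667],-0.0056],[1,[-0.008,-0.002,0.104],-0.0056],[1,[-0.008,-0.002,0.1307],-0.0056],[1,[-0.008,-0.002,0.1467],-0.0056],[1,[-0.008,-0.002,0.1547],-0.0056],[1,[-0.008,-0.002,0.1547],-0.0056],[1,[-0.008,-0.002,0.1547],-0.0056]]' --newtons 30

```text
t: 22.42
tcp_pos: [0.5421, -0.2968, 0.069]
ee_rot: [2.25, 2.191, 0.0]
force: [-0.3, -1.3, 0.6]
grip_width: 0.995
grasp_force: 0.0
```

Emit:
move_arm --moves '[[0.5,[0,0,0],0],[0.4,[0,0,0],0],[0.3,[0,0,0],0],[0.25,[0,0,0],0],[0.25,[0,0,0],0],[0.25,[0,0,0],0],[0.25,[0,0,0],0],[0.25,[0,0,0],0],[0.25,[0,0,0],0]]'

```text
t: 23.17
tcp_pos: [0.5417, -0.2972, 0.0686]
ee_rot: [2.251, 2.19, 0.0]
force: [-2.0, 0.4, 5.5]
grip_width: 0.372
grasp_force: 30.3
```

```bash
python3 go.py .514 .054 .12 -1
```

```text
t 23.2 pos [ 0.5417 -0.2972  0.0686] yaw -1.56 tilt [ 0.001 -0.001 -1.   ] grip 0.372 30.3
shift [350.3 -37.3 -51.7] turn -0.56
```

Emit:
move_arm --moves '[[0.25,[0,0,-0.0107],0],[0.25,[0,0,-0.0267],0],[0.25,[0,0,-0.0467],0],[0.25,[0,0,-0.0667],0],[0.25,[0.0133,-0.0013,-0.0733],0],[0.25,[0.04,-0.004,-0.0733],0],[0.25,[0.0733,-0.008,-0.0733],0],[0.25,[0.1093,-0.012,-0.0733],0],[0.25,[0.1467,-0.016,-0.0733],0],[0.25,[0.184,-0.02,-0.0733],0]]' --newtons 35

```text
t: 24.0
tcp_pos: [0.5294, -0.1565, 0.1227]
ee_rot: [-2.251, -2.19, -0.0]
force: [-0.2, 0.2, -1.1]
grip_width: 0.371
grasp_force: 34.9
```

To row units: 211 mm / 750 = 0.2813, 204 mm / 750 = 0.272, -0.5 degrees / 360 = -0.0014.

Emit:
move_arm --moves '[[0.25,[0.0373,-0.004,0],0],[0.25,[0.0747,-0.008,0],0],[0.25,[0.112,-0.012,0],0],[0.25,[0.1493,-0.016,0],0],[0.25,[0.1867,-0.02,0],-0.0014],[0.25,[0.22,-0.024,0],-0.0014],[0.25,[0.2507,-0.028,0],-0.0014],[0.25,[0.272,-0.0293,0],-0.0014],[0.25,[0.2813,-0.0293,0],-0.0014],[0.25,[0.2813,-0.0293,0],-0.0014]]'

```text
t: 24.83
tcp_pos: [0.5133, 0.0545, 0.1228]
ee_rot: [-2.239, -2.203, 0.0]
force: [-0.5, 0.5, -1.6]
grip_width: 0.372
grasp_force: 34.9
```

```bash
python3 go.py .514 .053 .0686 -1
```

```text
t 24.8 pos [0.5133 0.0545 0.1228] yaw -0.92 tilt [-0.  0. -1.] grip 0.372 34.9
shift [-1.5  0.8 54.2] turn 0.08
```

To row units: 53 mm / 750 = 0.0707, -1.5 mm / 750 = -0.002.

Emit:
move_arm --moves '[[0.25,[-0.002,0,0.0133],0],[0.25,[-0.002,0,0.032],0],[0.25,[-0.002,0,0.048],0],[0.25,[-0.002,0,0.0587],0],[0.25,[-0.002,0,0.0653],0],[0.25,[-0.002,0,0.068],0],[0.25,[-0.002,0,0.0693],0],[0.25,[-0.002,0,0.07],0],[0.25,[-0.002,0,0.0707],0],[0.25,[-0.002,0,0.0707],0]]'

```text
t: 25.67
tcp_pos: [0.5143, 0.0515, 0.0703]
ee_rot: [2.241, 2.2, 0.001]
force: [-0.2, -0.2, 0.1]
grip_width: 0.372
grasp_force: 34.9
```

To row units: 1 mm / 750 = 0.0013, 0.5 mm / 750 = 0.0007.

Emit:
move_arm --moves '[[0.25,[0,0,0.0007],0],[0.25,[0,0,0.0013],0],[0.25,[0,0,0.0013],0],[0.25,[0,0,0.0013],0]]'

```text
t: 26.0
tcp_pos: [0.5139, 0.0516, 0.069]
ee_rot: [2.242, 2.201, 0.0]
force: [0.5, 0.1, -1.8]
grip_width: 0.368
grasp_force: 34.9
```

To row units: 0.5 mm / 750 = 0.0007.

Emit:
move_arm --moves '[[0.25,[0,0,0.0007],0],[0.25,[0,0,0.0007],0],[0.25,[0,0,0.0007],0]]'

```text
t: 26.25
tcp_pos: [0.514, 0.0515, 0.0686]
ee_rot: [2.242, 2.201, 0.0]
force: [-1.3, 0.2, 1.5]
grip_width: 0.369
grasp_force: 35.1
```

To row units: -110 mm / 750 = -0.1467, -75 mm / 750 = -0.1.

Emit:
move_arm --moves '[[0.42,[0,0,0.0003],0],[0.5,[0,0,0.0003],0],[0.7,[0,0,0.0003],0],[0.9,[0,0,0.0003],0],[1,[0,0,0.0003],0],[1,[0,0,0.0003],0],[1,[0,0,-0.02],0],[1,[0,0,-0.0533],0],[1,[0,0,-0.1],0],[1,[0,0,-0.1467],0]]'

```text
t: 27.08
tcp_pos: [0.513, 0.0516, 0.1787]
ee_rot: [-2.241, -2.199, 0.002]
force: [0.4, 0.2, 0.1]
grip_width: 0.999
grasp_force: 0.0
```

To row units: -280 mm / 750 = -0.3733, -240 mm / 750 = -0.32.

Emit:
move_arm --moves '[[1,[-0.0533,0,-0.0267],0],[1,[-0.1067,0,-0.0533],0],[1,[-0.16,0,-0.08],0],[1,[-0.2133,0,-0.08],0],[1,[-0.2667,0,-0.08],0],[1,[-0.32,0,-0.08],0],[1,[-0.3733,0,-0.08],0],[1,[-0.3733,0,-0.08],0],[1,[-0.3733,0,-0.08],0],[1,[-0.3733,0,-0.08],0]]'

```text
t: 27.92
tcp_pos: [0.5085, -0.2282, 0.238]
ee_rot: [-2.242, -2.199, -0.0]
force: [-0.6, -0.5, 0.2]
grip_width: 1.001
grasp_force: 0.0
```

```bash
python3 - <<'E'
from h import *
s=gamma(get_image("side")[:,:,::-1])[60:360,200:600]
t=gamma(get_image("top")[:,:,::-1])[120:290,140:490]
cv2.imwrite("pics/end.png",np.vstack([cv2.resize(t,(700,340)),cv2.resize(s,(347,260)) if 0 else np.pad(cv2.resize(s,(340,255)),((0,0),(0,360),(0,0)))]))
E
```

```text
(no output)
```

View pics/end.png

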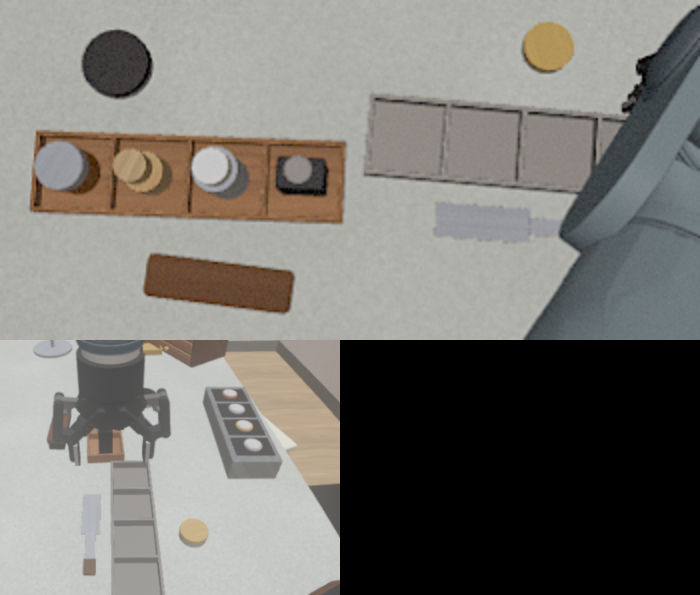

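All four things stand upright in the wooden rack, in the order jar, cedar, can, bottle. The tins, horn and brush are where they were, and the arm is clear.

```bash
python3 -c "
from rig import *
print(sign_off())"
```

```text
the job is handed in; nothing more can be done
None
```

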